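Feed one gem jar with the lever and weigh it

ROBOT

A 7-joint arm with a two-finger parallel gripper is mounted at the origin on a cart in front of the work surface, level with it; the furniture and walls round the work are solid. World frame = base frame: x ahead of the robot, y to its left, z up, the work surface at z = 0. Lengths are in mm, angles in rad, forces in N, time in s.
With the tool pointing down it reaches from about 425 to 975 mm from the base axis. Payload 16.7 kg.
Tool frame: the origin (TCP) lies at the very end of the fingers, on their centre line; the grasp point (between the pads) lies 19 mm behind it; z points along the fingers, y is the direction in which the jaws open and shut (so a half turn about z gives the same grasp; the last joint's range is limited). The gripper opens to 85 mm and grips with 20 to 120 N. Pads are 22 mm wide; open, the fingers measure 114 mm over their backs; the gripper's body (76 mm by 85 mm) begins 54 mm behind the grasp point. The pads swing forward as they close: fully open they stand 13 mm farther back than shut.
Start: joints at [-1.365, 0.426, 0.074, 1.606, -0.034, 1.111, -0.067], TCP at [234.5, 632.919, 231.302] pointing down, gripper open.
Joint ranges: [-2.85, 2.85], [-0.5, 2.14], [-1.23, 1.37], [0.21, 2.46], [-1.02, 4.16], [0.16, 2.05], [-2.73, 2.73]. Speed limits (rad/s): [1.89, 1.89, 2.39, 2.39, 3.01, 3.01, 3.01].

INTERFACE

Orientations are given as a rotation vector (axis times angle).
In Python, from rig import telemetry, camera, ctrl gives the robot as it stands.
- The arm moves only by the tool carry_out, never from a script. Its argument "plan" is text: rows parted by semicolons, each of 6 numbers parted by spaces: the shift along the tool's x, y, z in cm, then the turn, a rotation vector about the tool's x, y, z in degrees. In form: dx dy dz wx wy wz; .... A call has 1 to 12 rows; each row is the pose to reach, as a shift and turn from the pose commanded when the call began, along the tool's axes at that moment; what a row does not reach only later rows make up. A row lasts 1/8 s, in which the tool goes at most 62.5 mm and 10.7 degrees, less where a joint would pass 70% of its speed; a pose out of reach is approached as far as the arm can. A call with a gripper value outside its range is refused whole. "claw" is the finger opening in cm, from 0 to 8.54, set as the call begins (left out, the last holds). The fingers move at their own pace and stop on an object; the grip force is fixed at half the most. Time passes only in rows, so rows that repeat a pose let the fingers close. It gives the time, the measured TCP pose, the force and the opening at its end, in the units of the state.
- telemetry.get_state(): the state, without advancing time (a new reading comes with each control period).
- camera(name): name is "side" or "top" or "wrist"; returns a dict with "image" (384x512x3 uint8, red, green, blue), "fovy" (degrees; the focal length in pixels is half the picture's height over the tangent of half this angle, whatever the lens; pixels are square), "cx", "cy" (the principal point, pixels), "eye" and "orientation" of the camera in the world; the wrist camera has in their place "hand_eye" (4x4, takes a point from camera to tool coordinates, whose origin is the TCP and whose axes are the flange's). Camera axes: x right, y down, z forward; pixel columns grow to the right and rows downward; lengths in mm; the calibration is good to about 2 mm. A picture is of the moment at which its call begins: read the wrist's pose just before it. There is no depth.
- ctrl.finish_job(): hands the job in, once; it reports no verdict.
The state is a dict: "time": time; "qpos": joint angles; "qvel": joint speeds; "joint_torque": joint torques, N m; "tool_pos": TCP position; "ee_rot": TCP orientation; "ft_force": force on the tool from outside, world axes, zero at the start; "ft_torque": the same for the moment, N m; "gripper_width": finger opening in mm.
Only numpy, scipy, OpenCV 4.12 (cv2) and the standard library are available. Lean on these libraries where they do the work, as an engineer would, in place of code of your own. Each camera call takes 0.05 s, during which the arm holds its last target.

TASK

Swing the sprung lever on the side of the gem jar feeder all the way over towards the feeder's ledge, to its stop, so that the bottom jar is pushed out onto the ledge under the light bar, and let the lever go so that it springs fully back and the next jar drops into place. Then take the jar off the ledge and set it down, upright and wholly on the square weighing pan of the open pocket scale, not letting it drop. Feed out just the one jar, and leave the scale's cover open and the three loose palm stones where they are.

Things in the scene. Friction and masses are not known exactly. Their poses are not given: they have to be found in the camera images.
- feeder: Jar feeder, fixed to the table: a clear square magazine tube (45 to 49 mm wide, top at 125 mm) holding the stacked jars, on an aluminium pedestal. Origin on the table under the magazine's middle; front is -x, left +y, z up. Jar floor 40 mm above the table. Base plate 10 mm thick, x -93 to 98, y -77 to 33 mm. The front looks roughly to the robot's left, so the lever, on its right (-y) side, is nearest the robot.
- outlet (a point): Where the fed jar's underside centre comes to stand on the ledge (or up to 7 mm further forward): 56 mm in front of the magazine's middle, 40 mm above the table; axes as the feeder's. The ledge is 26 mm wide, open at both sides, from feeder x = -20 to -83 mm, with a lip 4 mm high along its front end.
- light_bar (a point): Middle of the front lower edge of the aluminium light bar that roofs magazine and ledge: feeder x = -87, z = 174 mm; the bar runs from here 120 mm back, is 56 mm wide, top at 188 mm. A jar on the ledge can only be reached with the tool tilted 30 to 45 degrees, coming from the front, pointing down and towards the feeder's +x, under this bar.
- feeder_lever (a joint): Lever angle, rad: 0 = home, leaning 0.45 back from upright; 0.90 = stop, leaning 0.45 forward. Only the full swing pushes the jar right out. Pivot along the feeder's y, at feeder x = 0, y = -70, z = 60 mm. A spring brings it home in under a second; at the grip it takes about 2 N near home, 4 N at the stop.
- lever_grip (a point): Centre of the rounded end of the lever, 135 mm from the pivot. The grip is a grey plastic rod 18 mm thick from here 40 mm down the lever; the rest is an 8 mm steel rod. At home at feeder x = 59, y = -70, z = 182 mm; at the stop x = -59 mm, same height. Push it from behind towards the feeder's -x, or pinch it.
- seat (a point): Centre of the jar floor inside the magazine, where the bottom jar stands. Axes as the feeder's.
- gem_jar0: Round black gem jar with a clear snap top, 33 mm across and 22 mm tall, plain apart from the stone in it; origin at the centre of its underside, z up. The bottom jar of the stack at the start: the one to feed out and weigh. 15 to 31 g.
- gem_jar1: Round black gem jar with a clear snap top, 33 mm across and 22 mm tall, plain apart from the stone in it; origin at the centre of its underside, z up. The second jar of the stack: it must drop to the bottom of the magazine and stay in the feeder.
- gem_jar2: Round black gem jar with a clear snap top, 33 mm across and 22 mm tall, plain apart from the stone in it; origin at the centre of its underside, z up. The top jar of the stack; it stays in the feeder.
- pan (a point): Centre of the top of the square weighing pan (about 70 x 66 mm, level, 14 mm above the table), the rear half of the pocket scale; the scale is 138 x 80 mm and fixed. Axes: z up, -x towards the scale's display and keys, +x towards its hinged cover, whose hinge is 41 mm behind this point; the pan has no rim.
- scale_cover (a joint): The scale's flat cover, hinged along the rear (+x) edge of the scale; about 2 rad = open, standing up and leaning back a little, about 130 mm tall; 0 = closed.
- palm_stone0: Loose polished palm stone, about 48 x 35 x 24 mm, lying between the feeder and the scale; a bystander. Origin at the centre of its underside.
- palm_stone1: Loose polished palm stone, about 48 x 48 x 20 mm, lying between the feeder and the scale; a bystander. Origin at the centre of its underside.
- palm_stone3: Loose polished palm stone, about 46 x 33 x 21 mm, lying between the feeder and the scale; a bystander. Origin at the centre of its underside.
There are look-alikes about, which are no part of the job. Of the things that look like the part that bears pan, the middle-sized one is meant.

How it is judged:
By the outcome, as a careful person would: the job done as asked, in the order asked, and still so for the second after the job is handed in, with the robot touching nothing.
It also fails if it takes over 58 s, if anything falls off the work surface, if the arm or the gripper's body presses on something with over 40 N, if the wrist force passes 120 N, or if a joint passes its speed limit or range.

## Working session

There is one attempt and no reset: what is moved stays moved. The work goes in short steps, Python scripts to look and compute and a tool call to move; the robot and the scene stay as the last step left them, time stands still between calls to the robot, and variables do not carry over. Pictures are saved under pics/ and viewed, and the job is handed in when it is done.

Besides the shell and the picture viewer there is one more tool, called after "Call:" as name(argument=value, ...), one argument or row to a line, values as JSON. carry_out: Moves the arm, as the interface text tells. Its arguments: {"type":"object","properties":{"plan":{"type":"string"},"claw":{"type":"number"}},"required":["plan"]}

```bash
mkdir -p pics; ls; cat > h.py <<'E'
import numpy as np, cv2
from rig import telemetry, camera, ctrl
from scipy.spatial.transform import Rotation as R
def snap(n,fn):
    s=telemetry.get_state(); c=camera(n); cv2.imwrite('pics/'+fn,c['image'][:,:,::-1]); return s,c
E
python3 - <<'E'
from h import *
import pickle
for n in ['side','top','wrist']:
    s,c=snap(n,n+'0.png'); pickle.dump((s,c),open(n+'0.pkl','wb'))
    print(n,{k:(np.round(v,4).tolist() if k!='image' else 0) for k,v in c.items()})
print(s)
E
```

```text
pics
side {'image': 0, 'fovy': 54.3147, 'cx': 252.4925, 'cy': 191.3056, 'eye': [191.7022, -521.9567, 701.5484], 'orientation': [-2.2335, 0.7119, -0.2988]}
top {'image': 0, 'fovy': 57.0299, 'cx': 256.9356, 'cy': 195.9732, 'eye': [449.1303, -10.4422, 1112.649], 'orientation': [-2.1675, 2.1411, -0.1024]}
wrist {'image': 0, 'fovy': 68.1629, 'cx': 257.6918, 'cy': 196.1184, 'hand_eye': [[0.0004, -0.946, -0.3241, 83.7037], [1.0, 0.0002, 0.0007, 1.3129], [-0.0006, -0.3241, 0.946, -143.5204], [0.0, 0.0, 0.0, 1.0]]}
{'time': 0.1, 'qpos': array([-1.36550768,  0.42665138,  0.07382331,  1.60652409, -0.0341127 ,
        1.11086122, -0.0671201 ]), 'qvel': array([ 1.41209788e-04, -2.48319674e-03, -9.88428299e-05, -1.62193479e-03,
       -1.46762547e-03,  2.89709654e-04,  1.34177586e-03]), 'joint_torque': array([ 7.53037515e-03, -9.51540971e+01,  3.77068833e+00, -4.64410508e+01,
        1.94760575e-02,  6.39546066e-03,  6.03960802e-05]), 'tool_pos': array([234.36134462, 632.60397318, 230.70016206]), 'ee_rot': array([-5.54401432e-01, -3.09213268e+00,  1.84757393e-03]), 'ft_force': array([-0.12241929, -0.21135444, -0.56670755]), 'ft_torque': array([-0.00268325, -0.01844289, -0.00351195]), 'gripper_width': 85.22681971145215}
```

View pics/side0.png

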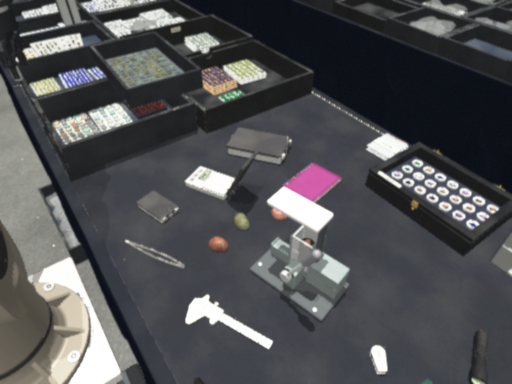

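View pics/top0.png

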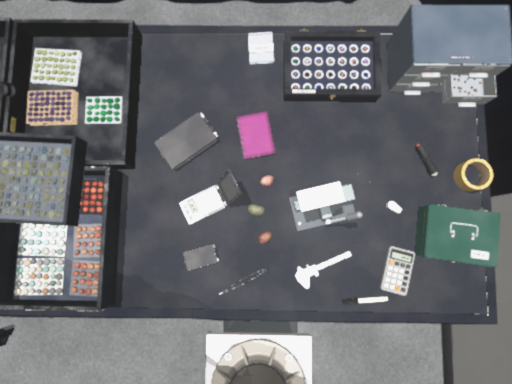

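View pics/wrist0.png

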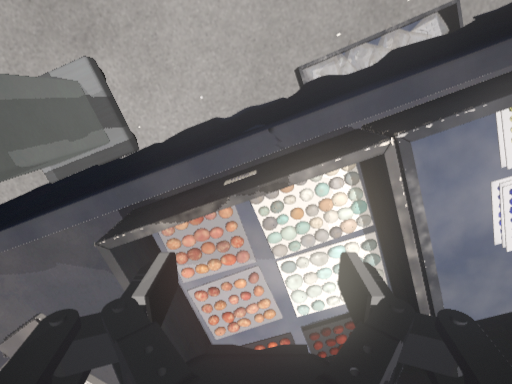

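The pan's candidates in the top view are the big closed dark scale (187,140), the open white-topped one with a raised cover (205,203), and the small closed one (201,257). The open, middle-sized one fits the description. I'll check it and the feeder in close crops.

```bash
python3 - <<'E'
import cv2
t=cv2.imread('pics/top0.png'); s=cv2.imread('pics/side0.png')
def cr(im,x0,y0,w,h,k,f):
    c=cv2.resize(im[y0:y0+h,x0:x0+w],None,fx=k,fy=k,interpolation=cv2.INTER_CUBIC)
    for i in range(0,w,10): cv2.putText(c,str(x0+i),(i*k,8),0,.3,(0,255,255),1); cv2.line(c,(i*k,10),(i*k,14),(0,255,255),1)
    for i in range(0,h,10): cv2.putText(c,str(y0+i),(0,i*k+3),0,.3,(0,255,255),1)
    cv2.imwrite('pics/'+f,c)
cr(t,280,172,90,66,8,'t_feed.png'); cr(t,165,160,90,70,8,'t_scale.png')
cr(s,240,180,115,140,5,'s_feed.png'); cr(s,130,120,165,140,4,'s_scale.png')
E
```

```text
(no output)
```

View pics/t_feed.png

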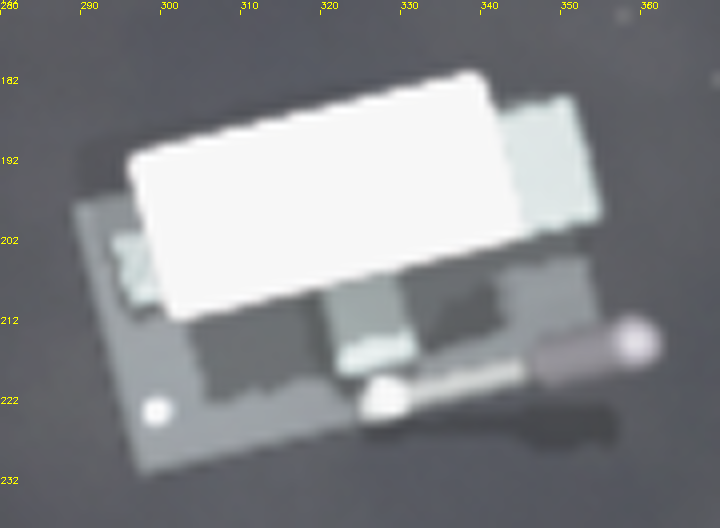

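View pics/t_scale.png

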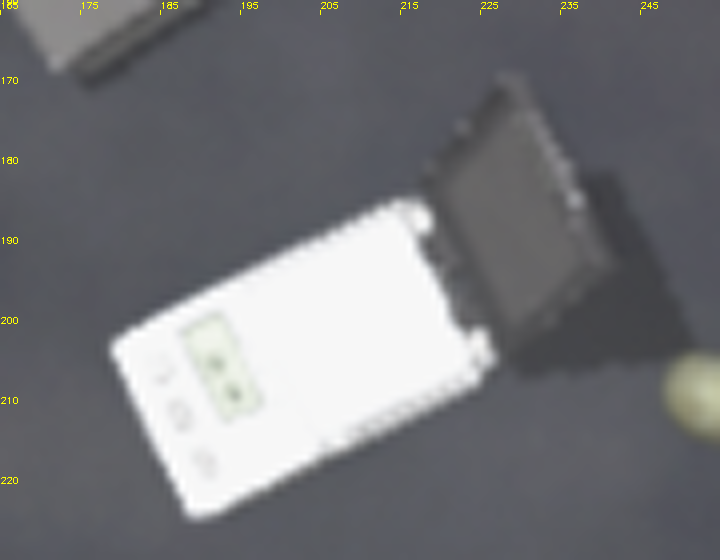

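View pics/s_feed.png

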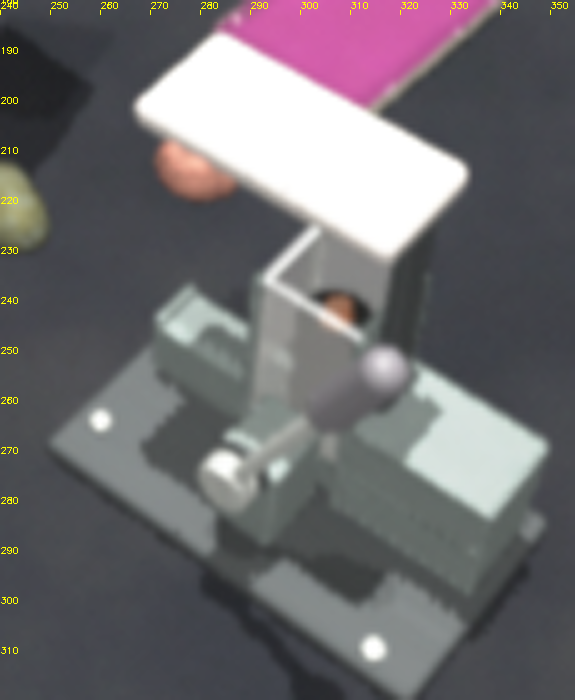

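View pics/s_scale.png

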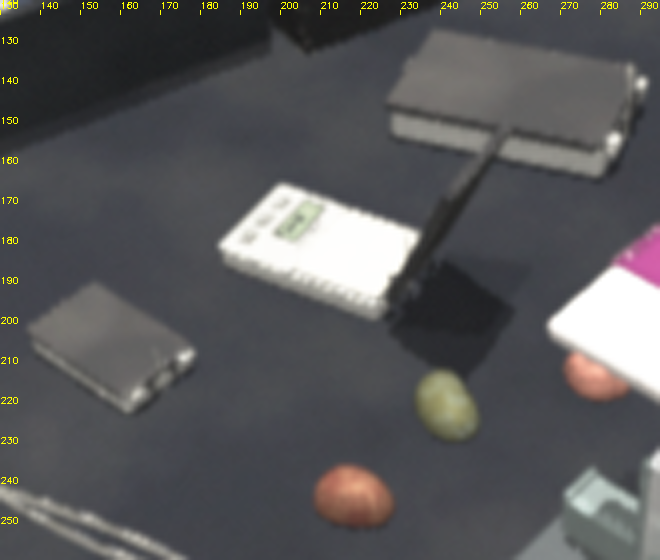

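```bash
cat >> h.py <<'E'
def proj(c,P):
    r=R.from_rotvec(c['orientation']).as_matrix(); p=(np.atleast_2d(P)-c['eye'])@r
    f=192/np.tan(np.radians(c['fovy']/2)); return np.c_[c['cx']+f*p[:,0]/p[:,2],c['cy']+f*p[:,1]/p[:,2]]
def wpose(s,c):
    T=np.eye(4);T[:3,:3]=R.from_rotvec(s['ee_rot']).as_matrix();T[:3,3]=s['tool_pos'];M=T@c['hand_eye']
    d=dict(c);d['eye']=M[:3,3];d['orientation']=R.from_matrix(M[:3,:3]).as_rotvec();return d
def loc(p,P): # pose x,y,yaw
    c,s=np.cos(p[2]),np.sin(p[2]); P=np.atleast_2d(P); return np.c_[p[0]+c*P[:,0]-s*P[:,1],p[1]+s*P[:,0]+c*P[:,1],P[:,2]]
E
python3 - <<'E'
from h import *
import pickle
from scipy.optimize import least_squares
T=pickle.load(open('top0.pkl','rb'))[1];S=pickle.load(open('side0.pkl','rb'))[1]
FT=[((359.4,214.5),(59,-70,182)),((296.2,191.4),(-87,28,188)),((302.2,212),(-87,-28,188)),((340.4,181),(33,28,188)),((346.2,201.4),(33,-28,188)),((289.4,197.6),(-93,33,10)),((297.5,231.4),(-93,-77,10))]
FS=[((250,268.4),(-93,-77,10)),((322,319.4),(98,-77,10)),((349,285),(98,33,10)),((267.4,200.6),(-87,-28,188)),((284,187),(-87,28,188)),((333.4,214),(33,28,188)),((317.6,231),(33,-28,188)),((316.6,253.6),(59,-70,182))]
ST=[((178.8,203.4),(-97,40,14)),((215.6,185),(41,40,14)),((226,205.6),(41,-40,14)),((188.8,225),(-97,-40,14))]
SS=[((185.5,180.7),(-97,-40,14)),((199.5,165.8),(-97,40,14)),((227,195),(41,-40,14))]
def fit(A,B,p0):
    def f(p):
        o=[]
        for c,L in((T,A),(S,B)):
            if L:o.append((proj(c,loc(p,[l[1] for l in L]))-[l[0] for l in L]).ravel())
        return np.concatenate(o)
    r=least_squares(f,p0,loss='soft_l1');print(np.round(r.x,4).tolist());print(np.round(f(r.x).reshape(-1,2),1).tolist());return r.x
for a,b in((FT,FS),(FT,[]),([],FS)): fit(a,b,[550,-120,-1.5])
for a,b in((ST,SS),(ST,[])): fit(a,b,[500,150,-.5])
E
```

```text
[560.2835, -187.7115, -1.3299]
[[-0.1, 1.1], [0.2, 0.3], [-0.7, 0.4], [0.3, 0.4], [-0.0, 0.6], [-0.5, 0.1], [-0.2, 0.7], [-0.8, -0.6], [-0.1, 1.2], [1.6, -1.0], [-0.5, -0.6], [0.4, -1.6], [1.7, -0.7], [0.8, -0.5], [0.5, 0.8]]
[561.9888, -187.8362, -1.3213]
[[0.2, 0.2], [0.3, -0.0], [-0.5, 0.0], [0.3, -0.3], [0.1, -0.1], [-0.5, -0.1], [0.1, 0.4]]
[559.0351, -187.8059, -1.3287]
[[-1.2, -0.2], [-0.4, 1.5], [1.2, -0.7], [-1.0, -0.2], [-0.1, -1.3], [1.2, -0.4], [0.4, -0.2], [0.0, 1.2]]
[559.7306, 156.6781, -26.2116]
[[-1.8, -0.4], [0.6, -2.2], [1.7, -0.3], [-0.6, 0.7], [-1.7, 0.4], [-0.1, -1.1], [0.3, 1.4]]
[558.441, 156.5768, -32.4948]
[[-1.8, -0.0], [0.6, -1.8], [1.7, 0.1], [-0.6, 1.1]]
```

```bash
cat >> h.py <<'E'
FEED=np.array([561,-187.8,-1.326]); PAN=np.array([559,156.6,-1.079])
def orient(yaw,tilt=0): # tool y=feeder y, x=-feeder x rotated; tilt: z leans to +x
    cy,sy=np.cos(yaw),np.sin(yaw); xf=np.array([cy,sy,0]);yf=np.array([-sy,cy,0]);t=np.radians(tilt)
    z=np.sin(t)*xf-np.cos(t)*np.array([0,0,1]); return np.c_[np.cross(yf,z),yf,z]
def go(P,M=None):
    s=telemetry.get_state(); M0=R.from_rotvec(s['ee_rot']).as_matrix(); M=M0 if M is None else M
    d=M0.T@(np.asarray(P)-s['tool_pos'])/10; w=np.degrees(R.from_matrix(M0.T@M).as_rotvec())
    print('row:',np.round(d,2).tolist(),np.round(w,1).tolist(),'len',round(10*float(np.linalg.norm(d))))
E
python3 - <<'E'
from h import *
go([500,300,300],orient(-1.2)); go([540,217,300],orient(-1.2))
E
```

```text
row: [-36.46, -21.98, -6.9] [-0.0, 0.0, 48.4] len 431
row: [-43.1, -28.37, -6.89] [-0.0, 0.0, 48.4] len 521
```

Call:
carry_out(
  plan="-36.5 -22 -6.9 0 0 48.4;-36.5 -22 -6.9 0 0 48.4;-36.5 -22 -6.9 0 0 48.4;-36.5 -22 -6.9 0 0 48.4;-36.5 -22 -6.9 0 0 48.4;-36.5 -22 -6.9 0 0 48.4;-43.1 -28.4 -6.9 0 0 48.4;-43.1 -28.4 -6.9 0 0 48.4;-43.1 -28.4 -6.9 0 0 48.4;-43.1 -28.4 -6.9 0 0 48.4;-43.1 -28.4 -6.9 0 0 48.4",
  claw=0,
)

```text
time: 1.52
tool_pos: [539.4, 217.8, 300.0]
ee_rot: [-1.772, -2.594, 0.0]
ft_force: [-0.3, 0.5, -0.3]
gripper_width: 0.1
```

```bash
python3 - <<'E'
from h import *
import pickle
s,c=snap('wrist','w1.png'); pickle.dump((s,c),open('w1.pkl','wb')); print(s['tool_pos'],s['qvel'].max(),s['qpos'],s['gripper_width'])
c=wpose(s,c); print(np.round(proj(c,loc(PAN,[(0,0,14),(-97,40,14),(-97,-40,14),(41,-40,14),(41,40,14)])),1).tolist())
E
```

```text
[539.42583175 217.8018726  300.03455077] 0.002522708437676098 [-0.87535281  0.22868719  0.45769973  1.75789957 -0.10885929  1.18049037
 -0.01417253] 0.08773376737966777
[[254.7, 197.2], [273.4, 133.0], [220.3, 139.5], [233.7, 223.2], [281.9, 217.9]]
```

View pics/w1.png

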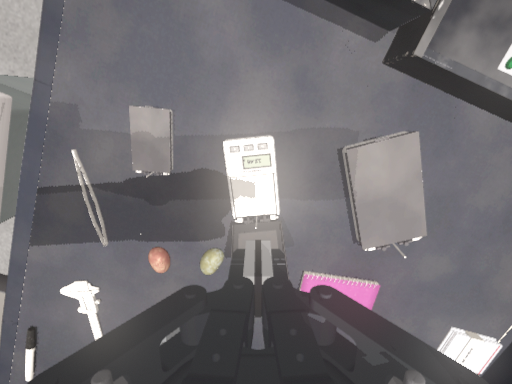

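```bash
python3 - <<'E'
import cv2
c=cv2.imread('pics/w1.png')[125:235,200:300]; cv2.imwrite('pics/w1c.png',cv2.resize(c,None,fx=6,fy=6,interpolation=cv2.INTER_CUBIC)[:600])
E
```

```text
(no output)
```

View pics/w1c.png

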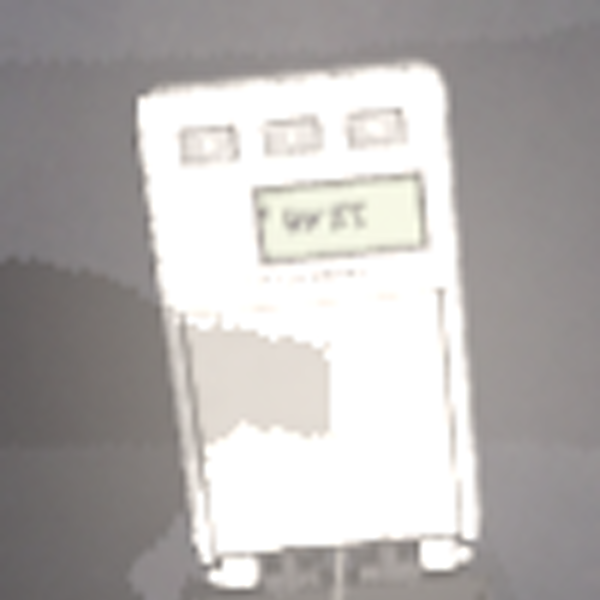

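```bash
cat >> h.py <<'E'
def ray(c,px,z):
    f=192/np.tan(np.radians(c['fovy']/2)); d=R.from_rotvec(c['orientation']).as_matrix()@np.array([(px[0]-c['cx'])/f,(px[1]-c['cy'])/f,1]); e=np.asarray(c['eye']); return e+d*(z-e[2])/d[2]
E
python3 - <<'E'
from h import *
import pickle
s,c=pickle.load(open('w1.pkl','rb')); c=wpose(s,c)
for n,L in(('pan',[(178,312),(443,290),(463,540),(208,552)]),('body',[(138,93),(443,62),(479,543),(200,560)])):
    P=np.array([ray(c,(200+x/6,125+y/6),14)[:2] for x,y in L]); print(n,P.round(1).tolist(),'centre',P.mean(0).round(1),'sides',[round(float(np.linalg.norm(P[i]-P[(i+1)%4])),1) for i in range(4)])
    d=(P[2]+P[3]-P[0]-P[1])/2; print('yaw',np.arctan2(d[1],d[0]))
g=loc(FEED,[(59,-70,182)])[0]; print(g, loc(FEED,[(100,-70,230)])[0])
go(loc(FEED,[(100,-70,240)])[0],orient(FEED[2]))
go(loc(FEED,[(100,-70,160)])[0],orient(FEED[2]))
E
```

```text
pan [[510.5, 173.6], [572.6, 204.2], [604.4, 141.3], [540.8, 112.6]] centre [557.  157.9] sides [69.2, 70.5, 69.8, 68.1]
yaw -1.1057775246423673
body [[482.3, 223.2], [550.3, 258.0], [608.8, 142.1], [539.6, 109.6]] centre [545.2 183.2] sides [76.5, 129.9, 76.5, 127.3]
yaw -1.1040197428339178
[ 507.3860955  -262.00612673  182.        ] [ 517.32280338 -301.78378172  230.        ]
row: [-47.61, -20.98, 6.01] [-0.0, -0.0, 7.3] len 524
row: [-47.62, -20.98, 14.01] [-0.0, -0.0, 7.3] len 539
```

Call:
carry_out(
  plan="-47.6 -21 6 0 0 7.3;-47.6 -21 6 0 0 7.3;-47.6 -21 6 0 0 7.3;-47.6 -21 6 0 0 7.3;-47.6 -21 6 0 0 7.3;-47.6 -21 6 0 0 7.3;-47.6 -21 6 0 0 7.3;-47.6 -21 6 0 0 7.3;-47.6 -21 6 0 0 7.3;-47.6 -21 6 0 0 7.3;-47.6 -21 6 0 0 7.3;-47.6 -21 6 0 0 7.3",
)

```text
time: 3.08
tool_pos: [517.6, -301.3, 240.4]
ee_rot: [-1.932, -2.477, -0.001]
ft_force: [-0.2, 0.2, -0.1]
gripper_width: -0.1
```

```bash
cat >> h.py <<'E'
PAN=np.array([557,157.5,-1.1])
E
python3 - <<'E'
from h import *
import pickle
s,c=snap('wrist','w2.png'); print(s['tool_pos'],s['qpos'].round(2))
c=wpose(s,c); print(np.round(proj(c,loc(FEED,[(59,-70,182),(0,-70,60),(-87,-28,188),(33,-28,188),(-93,-77,10)])),1).tolist())
E
```

```text
[ 517.61672372 -301.26491898  240.41853799] [-0.14  0.36  0.72  1.8  -0.26  1.08  0.92]
[[256.2, 163.6], [256.7, 84.4], [334.3, -101.0], [318.4, 127.7], [250.7, -2.3]]
```

View pics/w2.png

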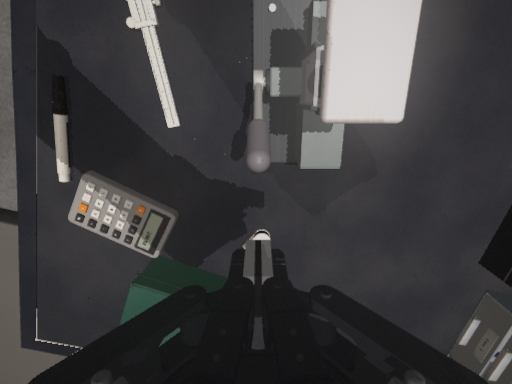

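The wrist view shows the grip end at (259,160) against a predicted (256,164), so the feeder fit holds. Next I'll go down behind the grip and push.

Call:
carry_out(
  plan="0 0 4 0 0 0;0 0 8.2 0 0 0;1 0 8.2 0 0 0;2.5 0 8.2 0 0 0;4 0 8.2 0 0 0;5.5 0 8.2 0 0 0;7 0 8.2 0 0 0;8.5 0 8.2 0 0 0;10 0 8.2 0 0 0;11.2 0 8.2 0 0 0;11.8 0 8.2 0 0 0;11.8 0 8.2 0 0 0",
)

```text
time: 4.62
tool_pos: [488.1, -187.9, 158.2]
ee_rot: [-1.934, -2.475, 0.0]
ft_force: [0.3, -4.1, 1.6]
gripper_width: 0.2
```

```bash
python3 - <<'E'
from h import *
s,c=snap('side','s3.png'); print(s['tool_pos'],s['ft_force'])
d=s['tool_pos'][:2]-FEED[:2]; a=FEED[2]; print('feeder xy',d@[np.cos(a),np.sin(a)],d@[-np.sin(a),np.cos(a)],'Fx',s['ft_force'][:2]@[np.cos(a),np.sin(a)])
im=c['image'][170:310,230:350,::-1]; cv2.imwrite('pics/s3c.png',cv2.resize(im,None,fx=4,fy=4,interpolation=cv2.INTER_CUBIC))
E
```

```text
[ 488.14231346 -187.91338529  158.18831908] [ 0.27670251 -4.1342601   1.58322448]
feeder xy -17.54769138708957 -70.71303890174421 Fx 4.078065457389004
```

View pics/s3c.png

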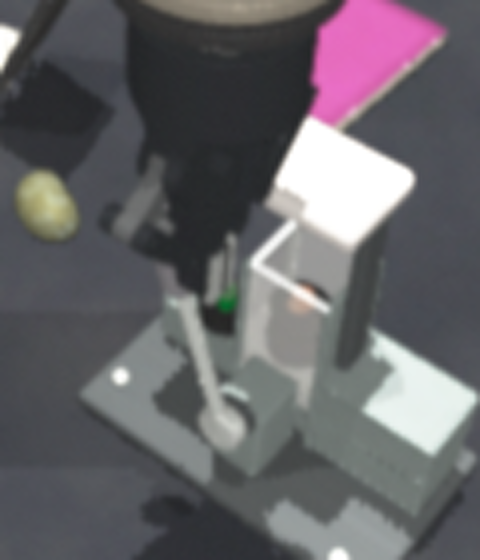

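Call:
carry_out(
  plan="0.4 0 0 0 0 0;0.7 0 0 0 0 0;0.7 0 0 0 0 0",
)

```text
time: 5.05
tool_pos: [486.7, -181.9, 158.3]
ee_rot: [-1.935, -2.475, 0.0]
ft_force: [0.7, -4.6, 0.2]
gripper_width: -0.1
```

Call:
carry_out(
  plan="0.2 0 0 0 0 0;0.3 0 0 0 0 0;0.3 0 0 0 0 0",
)

```text
time: 5.42
tool_pos: [486.0, -179.0, 158.3]
ee_rot: [1.935, 2.475, -0.0]
ft_force: [1.3, -5.3, -1.4]
gripper_width: 0.1
```

Call:
carry_out(
  plan="0.2 0 0 0 0 0;0.3 0 0 0 0 0;0.3 0 0 0 0 0",
)

```text
time: 5.8
tool_pos: [485.3, -176.1, 158.3]
ee_rot: [1.935, 2.475, -0.0]
ft_force: [1.7, -4.8, -0.4]
gripper_width: 0.2
```

Call:
carry_out(
  plan="0.2 0 0 0 0 0;0.3 0 0 0 0 0;0.3 0 0 0 0 0",
)

```text
time: 6.18
tool_pos: [485.0, -174.9, 158.7]
ee_rot: [1.935, 2.471, -0.002]
ft_force: [2.4, -14.8, -1.6]
gripper_width: -0.2
```

The force jumped to 15 N and the tool stalled, so the lever is at its stop. I'll retreat and let it go home.

Call:
carry_out(
  plan="-3 0 0 0 0 0;-6 0 0 0 0 0;-9 0 0 0 0 0;-12.5 0 0 0 0 0;-12.5 0 0 0 0 0;-12.5 0 -8 0 0 0;-12.5 0 -8 0 0 0;-12.5 0 -8 0 0 0",
)

```text
time: 7.18
tool_pos: [515.4, -293.5, 239.3]
ee_rot: [1.933, 2.475, 0.003]
ft_force: [0.2, -0.6, -1.0]
gripper_width: 0.0
```

```bash
python3 - <<'E'
from h import *
s,c=snap('side','s4.png'); print(s['tool_pos'],s['ft_force'],s['time'])
im=c['image'][170:320,240:350,::-1]; cv2.imwrite('pics/s4c.png',cv2.resize(im,None,fx=4,fy=4,interpolation=cv2.INTER_CUBIC))
s,c=snap('wrist','w4.png')
E
```

```text
[ 515.38985966 -293.49310087  239.32182703] [ 0.19283014 -0.57526824 -1.01370812] 7.175
```

View pics/s4c.png

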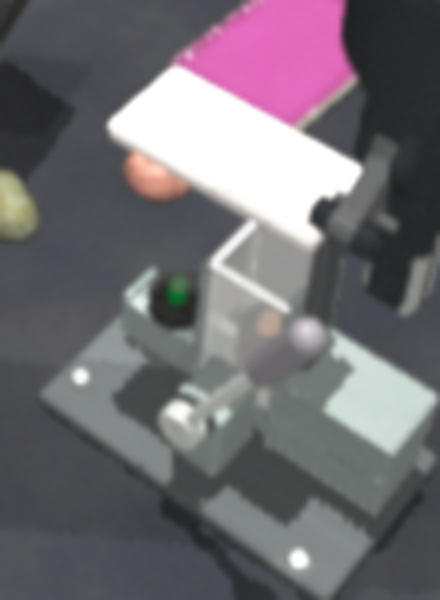

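View pics/w4.png

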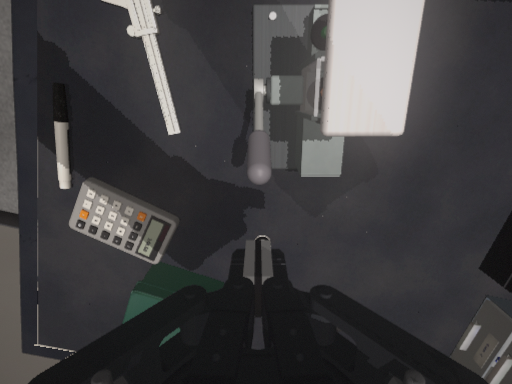

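```bash
python3 - <<'E'
from h import *
c=camera('side') ; 
for px,z in(((283.7,244),62),((284.5,242.5),60)):
    p=ray(c,px,z); d=p[:2]-FEED[:2]; a=FEED[2]; print(d@[np.cos(a),np.sin(a)],d@[-np.sin(a),np.cos(a)])
a=FEED[2]
go(loc(FEED,[(60,-70,330)])[0],orient(a)); go(loc(FEED,[(-190,0,310)])[0],orient(a,42)); go(loc(FEED,[(-190,0,220)])[0],orient(a,42))
E
```

```text
-52.783123654020784 -9.24383236156861
-54.879715061003125 -3.4519365102029673
row: [3.11, 0.06, -9.28] [-0.1, -0.1, -0.0] len 98
row: [28.11, 7.06, -7.25] [-0.1, -42.1, 0.0] len 299
row: [28.1, 7.07, 1.75] [-0.1, -42.1, 0.0] len 290
```

Call:
carry_out(
  plan="3.1 0 -9.3 0 0 0;6 1 -9.3 0 0 0;28.1 7.1 -7.2 0 -42.1 0;28.1 7.1 -7.2 0 -42.1 0;28.1 7.1 -7.2 0 -42.1 0;28.1 7.1 -7.2 0 -42.1 0;28.1 7.1 -7.2 0 -42.1 0;28.1 7.1 -7.2 0 -42.1 0;28.1 7.1 1.8 0 -42.1 0;28.1 7.1 1.8 0 -42.1 0;28.1 7.1 1.8 0 -42.1 0",
  claw=5.6,
)

```text
time: 8.7
tool_pos: [514.6, -5.4, 218.8]
ee_rot: [1.538, 1.97, -0.599]
ft_force: [-0.3, -0.0, 1.2]
gripper_width: 56.2
```

```bash
python3 - <<'E'
from h import *
import pickle
s,c=snap('wrist','w5.png'); pickle.dump((s,c),open('w5.pkl','wb')); print(s['tool_pos'],s['qpos'].round(2),s['gripper_width'],R.from_rotvec(s['ee_rot']).as_matrix()[2])
c=wpose(s,c); print(np.round(proj(c,loc(FEED,[(-56,0,40),(-56,0,62),(-83,13,44),(-83,-13,44),(-87,28,174),(-87,-28,174),(-93,33,10),(-93,-77,10)])),1).tolist())
E
```

```text
[514.64379803  -5.43549177 218.77858694] [-0.97  0.3   0.48  2.09  0.65  1.09 -0.65] 56.16657018748276 [-0.67167419 -0.00470089 -0.74083175]
[[258.5, 149.6], [258.4, 163.6], [269.4, 138.2], [247.7, 138.1], [287.1, 240.2], [229.1, 240.0], [285.6, 111.3], [195.8, 111.0]]
```

View pics/w5.png

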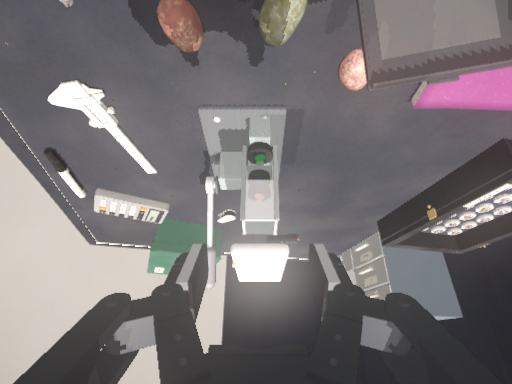

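```bash
python3 - <<'E'
import cv2
c=cv2.imread('pics/w5.png')[100:260,190:310]; cv2.imwrite('pics/w5c.png',cv2.resize(c[:120],None,fx=5,fy=5,interpolation=cv2.INTER_CUBIC))
E
```

```text
(no output)
```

View pics/w5c.png

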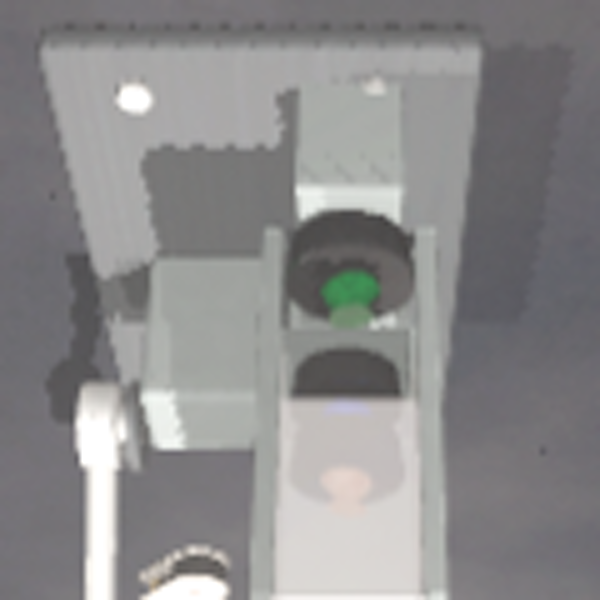

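```bash
python3 - <<'E'
from h import *
import pickle
s,c=pickle.load(open('w5.pkl','rb')); c=wpose(s,c)
for x in(-56,-60,-63): print(x,np.round(proj(c,loc(FEED,[(x-16.5,0,40),(x-16.5,0,62),(x+16.5,0,62),(x,-16.5,51),(x,16.5,51)]))[:],1).tolist())
print(proj(c,loc(FEED,[(-83,0,44),(-83,0,10),(-93,0,10),(-83,0,40),(-22.5,0,125),(-24.5,-24.5,40)])).round(1).tolist())
E
```

```text
-56 [[258.5, 141.3], [258.5, 155.6], [258.4, 171.0], [245.5, 156.5], [271.5, 156.6]]
-60 [[258.5, 139.1], [258.5, 153.6], [258.4, 169.3], [245.3, 154.6], [271.6, 154.6]]
-63 [[258.5, 137.5], [258.5, 152.0], [258.4, 168.0], [245.3, 153.1], [271.7, 153.2]]
[[258.5, 138.2], [258.6, 117.1], [258.6, 111.2], [258.5, 135.6], [258.2, 220.8], [240.8, 163.8]]
```

```bash
python3 - <<'E'
from h import *
a=FEED[2]; go(loc(FEED,[(-42.3-73.6-20,2,116.6+22)])[0],orient(a,42));go(loc(FEED,[(-42.3-53.5,2,94.3)])[0],orient(a,42))
E
```

```text
row: [1.59, 0.23, 9.56] [-0.2, 0.2, 0.0] len 97
row: [1.59, 0.24, 15.53] [-0.2, 0.2, 0.0] len 156
```

Call:
carry_out(
  plan="1.6 0.2 4 -0.2 0.2 0;1.6 0.2 9 -0.2 0.2 0;1.6 0.2 12 -0.2 0.2 0;1.6 0.2 14 -0.2 0.2 0;1.6 0.2 15.5 -0.2 0.2 0;1.6 0.2 15.5 -0.2 0.2 0;1.6 0.2 15.5 -0.2 0.2 0",
  claw=5.0,
)

```text
time: 9.62
tool_pos: [540.4, -92.6, 95.2]
ee_rot: [1.539, 1.971, -0.585]
ft_force: [-0.3, 0.4, 0.5]
gripper_width: 50.3
```

```bash
python3 - <<'E'
from h import *
import pickle
s,c=snap('wrist','w6.png'); pickle.dump((s,c),open('w6.pkl','wb')); print(s['tool_pos'],s['ft_force'],s['gripper_width'])
c=wpose(s,c); print(np.round(proj(c,loc(FEED,[(-55,2,40),(-55,2,62),(-83,13,44),(-83,-13,44),(-55-16.5,2,40),(-55+16.5,2,62)])),1).tolist())
s,c=snap('side','s6.png');im=c['image'][150:320,200:350,::-1]; cv2.imwrite('pics/s6c.png',cv2.resize(im,None,fx=3.5,fy=3.5,interpolation=cv2.INTER_CUBIC))
E
```

```text
[540.44255912 -92.58356499  95.21276019] [-0.31657953  0.43376131  0.51422043] 50.28739140513239
[[255.0, 202.6], [255.0, 228.1], [270.3, 189.1], [233.5, 189.1], [254.8, 192.3], [255.1, 236.0]]
```

View pics/w6.png

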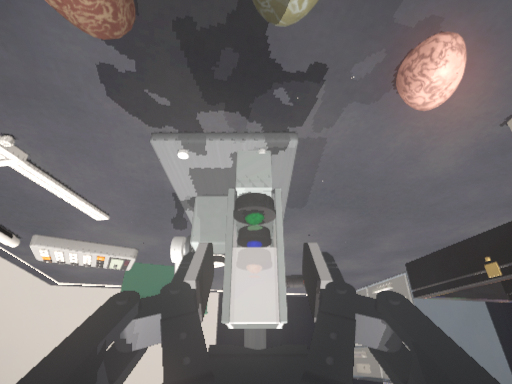

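View pics/s6c.png

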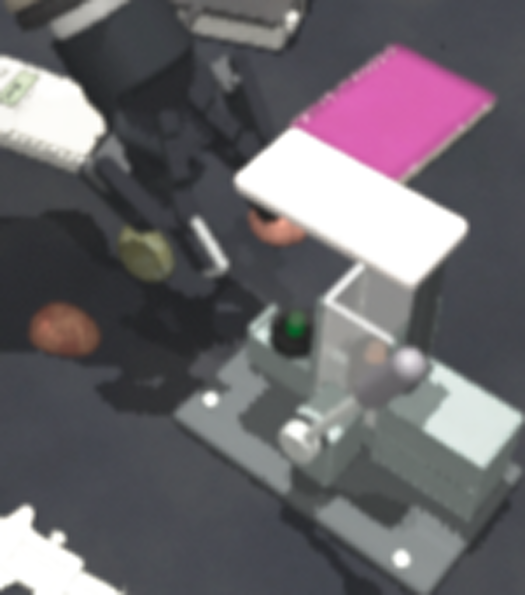

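```bash
python3 - <<'E'
from h import *
a=FEED[2]; go(loc(FEED,[(-42.3,2,35.2)])[0],orient(a,42))
E
```

```text
row: [-0.11, -0.15, 8.15] [0.2, -0.1, -0.0] len 82
```

Call:
carry_out(
  plan="-0.1 -0.15 2 0.2 -0.1 0;-0.1 -0.15 4 0.2 -0.1 0;-0.1 -0.15 5.5 0.2 -0.1 0;-0.1 -0.15 7 0.2 -0.1 0;-0.1 -0.15 8.1 0.2 -0.1 0;-0.1 -0.15 8.1 0.2 -0.1 0",
)

```text
time: 10.48
tool_pos: [551.8, -147.3, 34.6]
ee_rot: [1.54, 1.969, -0.593]
ft_force: [-0.2, -0.0, 0.3]
gripper_width: 50.0
```

```bash
python3 - <<'E'
from h import *
s,c=snap('wrist','w7.png'); print(s['tool_pos'],s['ft_force'],s['gripper_width'])
go(loc(FEED,[(-42.3,2,35.2)])[0],orient(FEED[2],42))
E
```

```text
[ 551.79889933 -147.29146568   34.58346213] [-0.18677779 -0.04601573  0.33746999] 50.0217545194565
row: [0.01, 0.09, -0.05] [-0.1, 0.0, -0.0] len 1
```

View pics/w7.png

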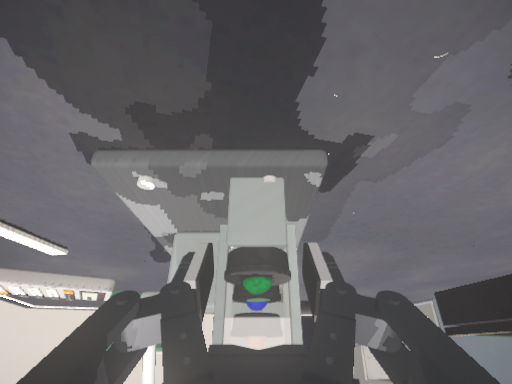

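Call:
carry_out(
  plan="0 0 0 0 0 0;0 0 0 0 0 0;0 0 0 0 0 0;0 0 0 0 0 0",
  claw=2.5,
)

```text
time: 11.02
tool_pos: [552.3, -146.2, 35.4]
ee_rot: [1.539, 1.97, -0.59]
ft_force: [-3.2, 3.4, 6.1]
gripper_width: 30.5
```

```bash
python3 - <<'E'
from h import *
s,c=snap('wrist','w8.png'); print(s['tool_pos'],s['ft_force'],s['gripper_width'])
p=s['tool_pos']; M=orient(FEED[2],42); print(R.from_rotvec(s['ee_rot']).as_matrix()@[0,0,1])
u=R.from_rotvec(s['ee_rot']).as_matrix().T@[0,0,1]; print('world up in tool',u)
E
```

```text
[ 552.33314841 -146.20208958   35.36624267] [-3.18100444  3.38954788  6.08094255] 30.483307519582297
[ 0.16229913 -0.64901808 -0.74325939]
world up in tool [-6.69003014e-01  6.64930448e-04 -7.43259393e-01]
```

View pics/w8.png

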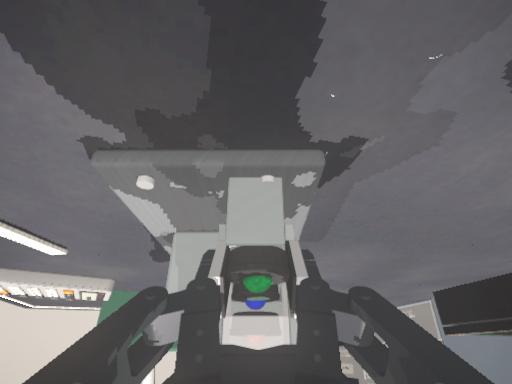

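Call:
carry_out(
  plan="-0.2 0 -0.22 0 0 0;-0.47 0 -0.52 0 0 0;-0.67 0 -0.74 0 0 0;-0.67 0 -0.74 0 0 0",
)

```text
time: 11.58
tool_pos: [552.2, -146.7, 45.2]
ee_rot: [1.54, 1.97, -0.59]
ft_force: [-0.0, 0.8, -0.3]
gripper_width: 30.3
```

```bash
python3 - <<'E'
from h import *
s,c=snap('wrist','w9.png'); print(s['tool_pos'],s['ft_force'],s['gripper_width'])
im=c['image'][210:330,190:330,::-1]; cv2.imwrite('pics/w9c.png',cv2.resize(im,None,fx=5,fy=5,interpolation=cv2.INTER_CUBIC))
s,c=snap('side','s9.png');im=c['image'][190:300,240:350,::-1]; cv2.imwrite('pics/s9c.png',cv2.resize(im,None,fx=5,fy=5,interpolation=cv2.INTER_CUBIC))
E
```

```text
[ 552.16518701 -146.67552065   45.203513  ] [-0.04280222  0.76119625 -0.33447527] 30.265263501640593
```

View pics/w9c.png

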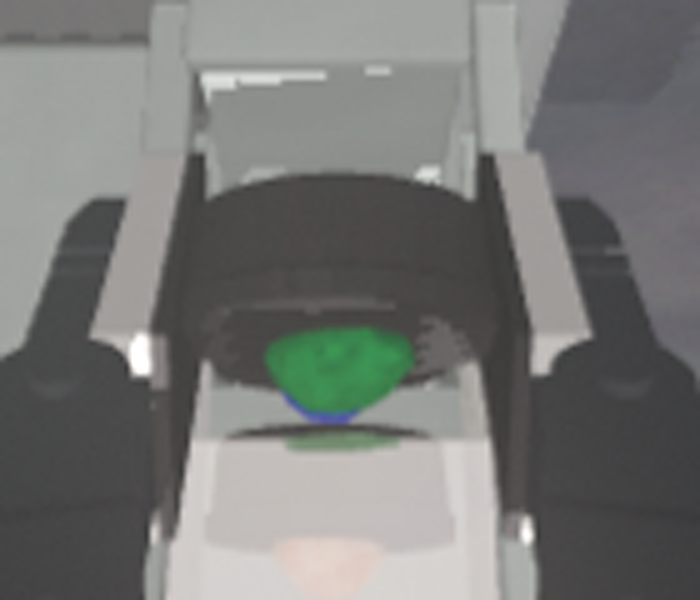

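View pics/s9c.png

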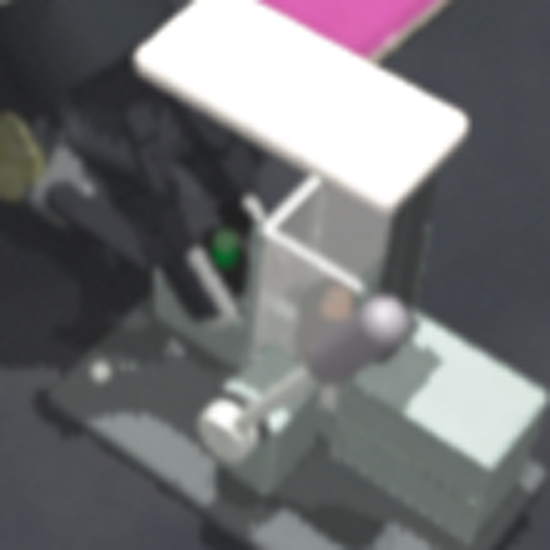

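The jar is held, but with this tilted grip the fingertip corners sit about 12 mm below its underside. They would hit the pan before the jar does. I'll set it back on the ledge and grip it about 14 mm higher.

Call:
carry_out(
  plan="0.3 0 0.33 0 0 0;0.5 0 0.55 0 0 0;0.6 0 0.67 0 0 0;0.65 0 0.72 0 0 0;0.65 0 0.72 0 0 0",
)

```text
time: 12.3
tool_pos: [551.9, -146.8, 35.4]
ee_rot: [1.54, 1.969, -0.592]
ft_force: [-2.1, 1.1, 5.7]
gripper_width: 30.3
```

Call:
carry_out(
  plan="0 0 0 0 0 0;0 0 0 0 0 0;0 0 0 0 0 0;0 0 0 0 0 0",
  claw=4.6,
)

```text
time: 12.8
tool_pos: [552.1, -146.7, 35.2]
ee_rot: [1.54, 1.97, -0.591]
ft_force: [-0.2, 0.4, 0.4]
gripper_width: 46.2
```

```bash
python3 - <<'E'
from h import *
import pickle
s,c=snap('wrist','w10.png'); print(s['tool_pos'],s['ft_force'],s['gripper_width'])
d=s['tool_pos'][:2]-FEED[:2]; a=FEED[2]; print('feeder xy',d@[np.cos(a),np.sin(a)],d@[-np.sin(a),np.cos(a)])
im=c['image'][170:330,170:350,::-1]; cv2.imwrite('pics/w10c.png',cv2.resize(im,None,fx=4,fy=4,interpolation=cv2.INTER_CUBIC))
w=wpose(s,c)
for x in(-52,-55,-58): print(x,proj(w,loc(FEED,[(x-16.5,2,40),(x-16.5,2,62),(x+16.5,2,62),(x,2-16.5,51),(x,2+16.5,51)])).round(1).tolist())
E
```

```text
[ 552.051095   -146.70280904   35.2232421 ] [-0.18694242  0.39430636  0.37104271] 46.2495777746618
feeder xy -42.04079360963804 1.2781542822140435
-52 [[257.6, 245.5], [257.6, 292.5], [257.7, 303.9], [225.8, 276.5], [289.5, 276.5]]
-55 [[257.6, 243.4], [257.6, 291.2], [257.7, 303.0], [225.2, 275.1], [290.1, 275.1]]
-58 [[257.6, 241.2], [257.6, 289.9], [257.6, 302.1], [224.6, 273.6], [290.6, 273.6]]
```

View pics/w10c.png

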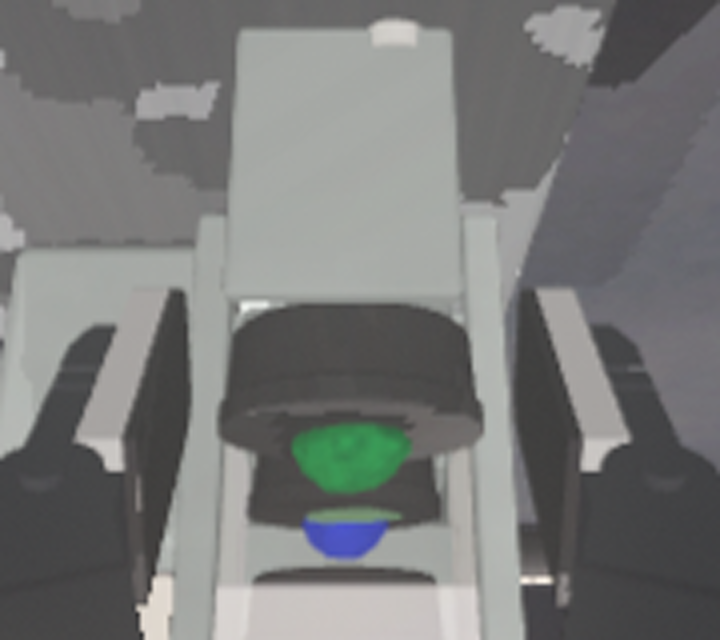

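Call:
carry_out(
  plan="-0.35 0 -0.6 0 0 0;-0.73 0 -1.26 0 0 0;-0.73 0 -1.26 0 0 0",
)

```text
time: 13.22
tool_pos: [551.7, -143.5, 50.2]
ee_rot: [1.54, 1.969, -0.589]
ft_force: [0.1, -0.9, -0.1]
gripper_width: 46.1
```

Call:
carry_out(
  plan="0 0 0 0 0 0;0 0 0 0 0 0;0 0 0 0 0 0;0 0 0 0 0 0",
  claw=2.5,
)

```text
time: 13.72
tool_pos: [551.5, -143.5, 49.8]
ee_rot: [1.539, 1.97, -0.591]
ft_force: [-4.8, 8.6, 16.4]
gripper_width: 29.3
```

```bash
python3 - <<'E'
from h import *
s,c=snap('wrist','w11.png'); print(s['tool_pos'],s['ft_force'],s['gripper_width'])
im=c['image'][190:350,170:350,::-1]; cv2.imwrite('pics/w11c.png',cv2.resize(im,None,fx=4,fy=4,interpolation=cv2.INTER_CUBIC))
E
```

```text
[ 551.51511477 -143.48564951   49.82178085] [-4.75040504  8.59790351 16.423082  ] 29.327728699020714
```

View pics/w11c.png

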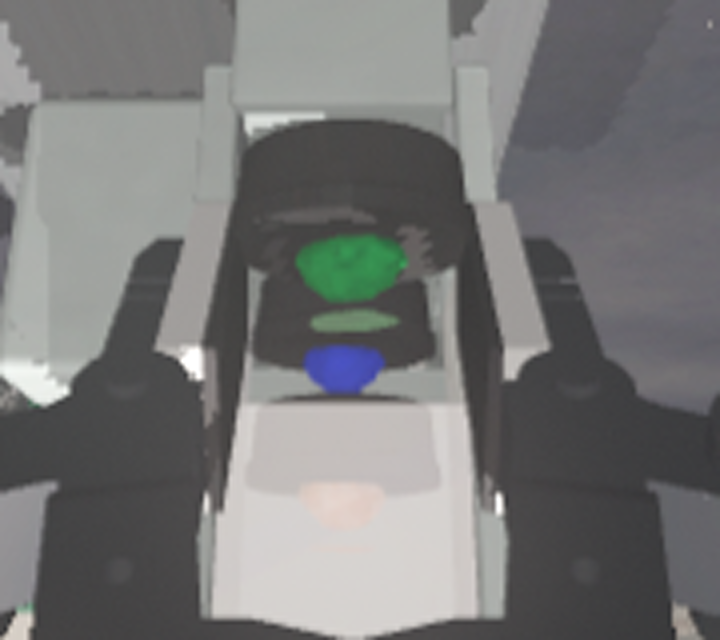

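Call:
carry_out(
  plan="-0.1 0 -0.3 0 0 0;-0.1 0 -1 0 0 0;-0.1 0 -2 0 0 0;-0.1 0 -4 0 0 0;-0.1 0 -6 0 0 0;-0.1 0 -8.5 0 0 0;-0.1 0 -10 0 0 0;-0.1 0 -10 0 0 0",
)

```text
time: 14.78
tool_pos: [535.8, -78.7, 125.0]
ee_rot: [1.539, 1.97, -0.588]
ft_force: [-0.9, -0.7, 0.2]
gripper_width: 29.6
```

```bash
python3 - <<'E'
from h import *
s,c=snap('wrist','w12.png'); print(s['tool_pos'],s['ft_force'],s['gripper_width'])
im=c['image'][190:350,170:350,::-1]; cv2.imwrite('pics/w12c.png',cv2.resize(im,None,fx=4,fy=4,interpolation=cv2.INTER_CUBIC))
s,c=snap('side','s12.png');im=c['image'][160:310,200:350,::-1]; cv2.imwrite('pics/s12c.png',cv2.resize(im,None,fx=4,fy=4,interpolation=cv2.INTER_CUBIC))
E
```

```text
[535.76680892 -78.65618859 124.95481775] [-0.91439349 -0.67941088  0.15875259] 29.59853096251673
```

View pics/w12c.png

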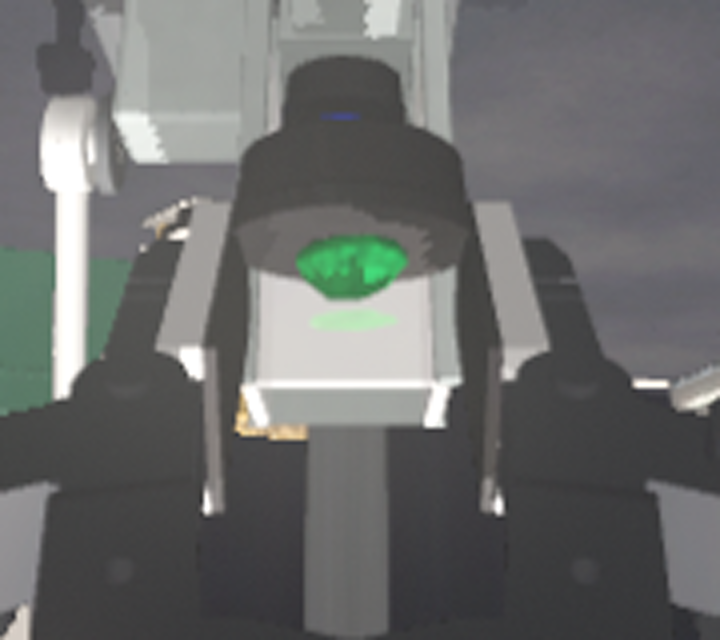

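View pics/s12c.png

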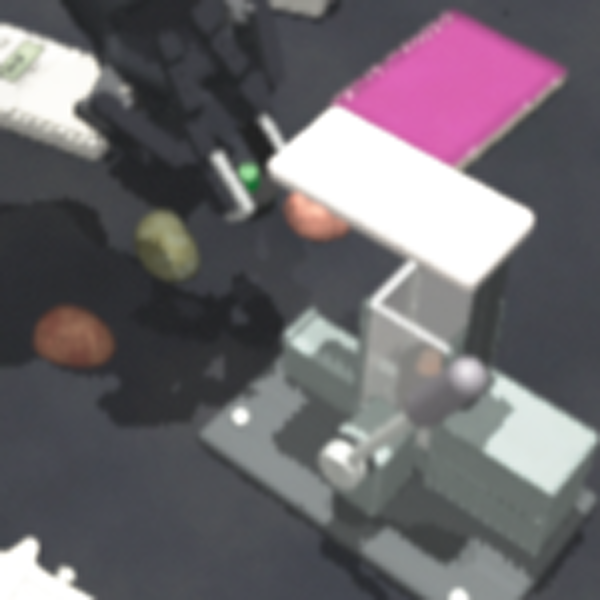

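```bash
python3 - <<'E'
from h import *
go([535.8,-78.7,240]); go(loc(PAN,[(3,0,240)])[0],orient(PAN[2],42)); go(loc(PAN,[(3,0,60)])[0],orient(PAN[2],42))
E
```

```text
row: [-7.67, 0.08, -8.67] [0.0, 0.0, 0.0] len 116
row: [8.76, 7.91, -23.47] [-8.7, 0.0, -9.7] len 263
row: [20.81, 7.91, -10.1] [-8.7, 0.0, -9.7] len 244
```

Call:
carry_out(
  plan="-3.8 0 -4.3 0 0 0;-7.2 0.3 -9.2 0 0 0;-4 2 -12.2 -2 0 -2.2;0 4 -16 -4 0 -4.5;4.4 6 -19.5 -6.5 0 -7.3;8.8 7.9 -23.5 -8.7 0 -9.7;8.8 7.9 -23.5 -8.7 0 -9.7;8.8 7.9 -23.5 -8.7 0 -9.7;8.8 7.9 -23.5 -8.7 0 -9.7",
)

```text
time: 16.0
tool_pos: [558.3, 153.8, 240.0]
ee_rot: [1.293, 2.106, -0.498]
ft_force: [-0.1, 0.7, -0.2]
gripper_width: 29.4
```

```bash
python3 - <<'E'
from h import *
s,c=snap('wrist','w13.png'); print(s['tool_pos'],s['ft_force'],s['gripper_width'])
w=wpose(s,c); print(proj(w,loc(PAN,[(35,33,14),(35,-33,14),(-35,33,14),(-35,-33,14),(-97,40,14),(-97,-40,14)])).round(1).tolist())
go(loc(PAN,[(3,0,80)])[0],orient(PAN[2],42))
E
```

```text
[558.32421582 153.77046939 240.02552664] [-0.09920327  0.71406256 -0.20294537] 29.40661818087211
[[288.7, 54.5], [226.3, 54.5], [296.5, -22.2], [218.1, -22.1], [318.5, -132.5], [195.7, -132.2]]
row: [10.78, 0.05, 11.85] [-0.1, 0.0, -0.0] len 160
```

View pics/w13.png

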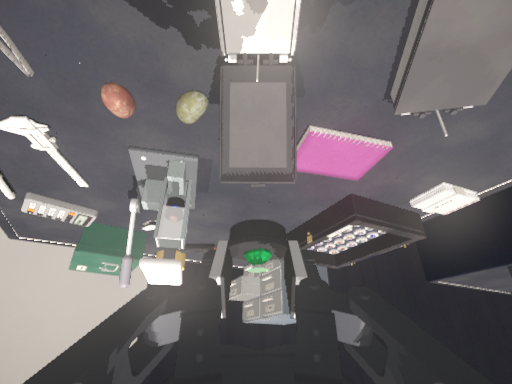

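Call:
carry_out(
  plan="2.7 0 3 0 0 0;5.4 0 6 0 0 0;8 0 8.8 0 0 0;10.1 0 11.1 0 0 0;10.8 0 11.9 0 0 0;10.8 0 11.9 0 0 0;10.8 0 11.9 0 0 0",
)

```text
time: 16.92
tool_pos: [558.5, 156.2, 80.7]
ee_rot: [1.292, 2.107, -0.495]
ft_force: [0.6, 0.2, -0.6]
gripper_width: 30.1
```

```bash
python3 - <<'E'
from h import *
s,c=snap('wrist','w14.png'); print(s['tool_pos'],s['ft_force'],s['gripper_width'])
w=wpose(s,c); print(proj(w,loc(PAN,[(35,33,14),(35,-33,14),(-35,33,14),(-35,-33,14)])).round(1).tolist())
s,c=snap('side','s14.png');im=c['image'][110:260,150:300,::-1]; cv2.imwrite('pics/s14c.png',cv2.resize(im,None,fx=4,fy=4,interpolation=cv2.INTER_CUBIC))
go(loc(PAN,[(3,0,28)])[0],orient(PAN[2],42))
E
```

```text
[558.45190131 156.15755684  80.67044786] [ 0.61216613  0.19107041 -0.58505874] 30.077474530397815
[[297.1, 184.1], [213.8, 184.2], [311.9, 120.5], [197.4, 120.6]]
row: [3.41, -0.07, 4.0] [0.1, -0.0, -0.0] len 53
```

View pics/w14.png

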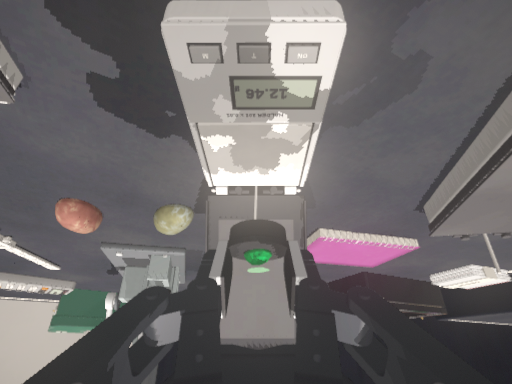

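View pics/s14c.png

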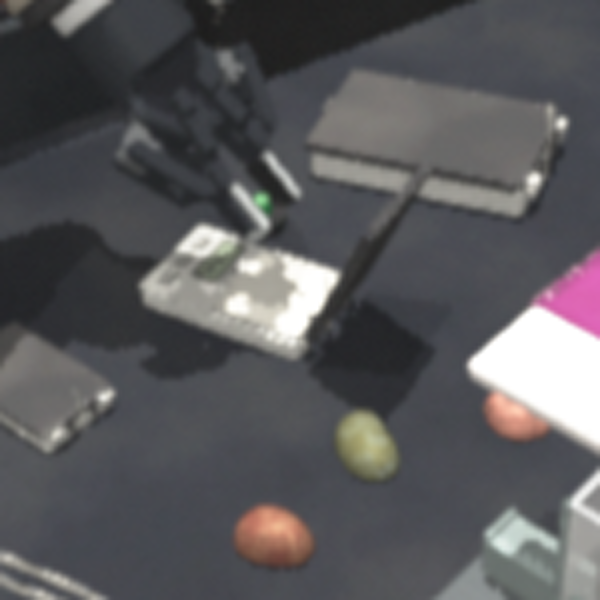

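Call:
carry_out(
  plan="1 0.1 1.2 0 0 0;2 0.15 2.3 0 0 0;2.8 0.15 3.2 0 0 0;3.3 0.15 3.7 0 0 0;3.4 0.15 3.9 0 0 0;3.4 0.15 3.9 0 0 0",
)

```text
time: 17.77
tool_pos: [559.7, 155.9, 27.9]
ee_rot: [1.291, 2.107, -0.496]
ft_force: [0.4, -0.4, 0.5]
gripper_width: 29.5
```

```bash
python3 - <<'E'
from h import *
s,c=snap('wrist','w15.png'); print(s['tool_pos'],s['ft_force'],s['gripper_width'])
w=wpose(s,c); print(proj(w,loc(PAN,[(35,33,14),(35,-33,14),(-35,33,14),(-35,-33,14)])).round(1).tolist())
s,c=snap('side','s15.png');im=c['image'][130:230,170:270,::-1]; cv2.imwrite('pics/s15c.png',cv2.resize(im,None,fx=6,fy=6,interpolation=cv2.INTER_CUBIC))
E
```

```text
[559.67328426 155.90961848  27.85065015] [ 0.36246516 -0.4066324   0.46836237] 29.457801824540528
[[301.1, 248.0], [206.6, 248.0], [320.6, 200.7], [184.0, 200.6]]
```

View pics/w15.png

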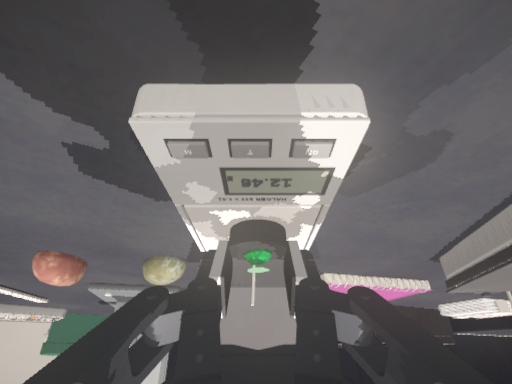

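View pics/s15c.png

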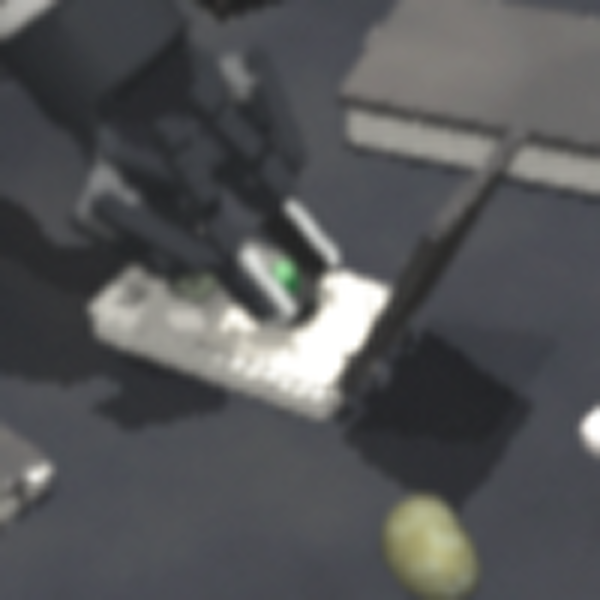

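Call:
carry_out(
  plan="0.1 0 0.11 0 0 0;0.2 0 0.22 0 0 0;0.23 0 0.26 0 0 0;0.23 0 0.26 0 0 0",
)

```text
time: 18.38
tool_pos: [559.6, 156.0, 24.3]
ee_rot: [1.291, 2.107, -0.496]
ft_force: [0.1, -0.3, -0.6]
gripper_width: 29.2
```

Call:
carry_out(
  plan="0.03 0 0.035 0 0 0;0.05 0 0.055 0 0 0;0.05 0 0.055 0 0 0",
)

```text
time: 18.75
tool_pos: [559.7, 156.0, 23.7]
ee_rot: [1.291, 2.107, -0.496]
ft_force: [-0.5, 0.5, 3.0]
gripper_width: 29.8
```

Call:
carry_out(
  plan="0.03 0 0.03 0 0 0;0.03 0 0.03 0 0 0;0.03 0 0.03 0 0 0",
)

```text
time: 19.12
tool_pos: [559.7, 156.0, 23.6]
ee_rot: [1.291, 2.107, -0.496]
ft_force: [-4.0, 0.7, 10.8]
gripper_width: 29.7
```

Contact is clear: 10.8 N, at the predicted height. I'll release gently to a 46 mm opening.

Call:
carry_out(
  plan="0 0 0 0 0 0;0 0 0 0 0 0;0 0 0 0 0 0;0 0 0 0 0 0",
  claw=5.0,
)

```text
time: 19.62
tool_pos: [559.6, 155.9, 23.1]
ee_rot: [1.291, 2.107, -0.496]
ft_force: [0.3, 0.0, -0.1]
gripper_width: 50.0
```

```bash
python3 - <<'E'
from h import *
s,c=snap('wrist','w16.png'); print(s['tool_pos'],s['ft_force'],s['gripper_width'])
im=c['image'][150:330,150:370,::-1]; cv2.imwrite('pics/w16c.png',cv2.resize(im,None,fx=3.5,fy=3.3,interpolation=cv2.INTER_CUBIC))
E
```

```text
[559.58786969 155.9494064   23.08915293] [ 0.25821353  0.02676006 -0.10448257] 49.98670253723616
```

View pics/w16c.png

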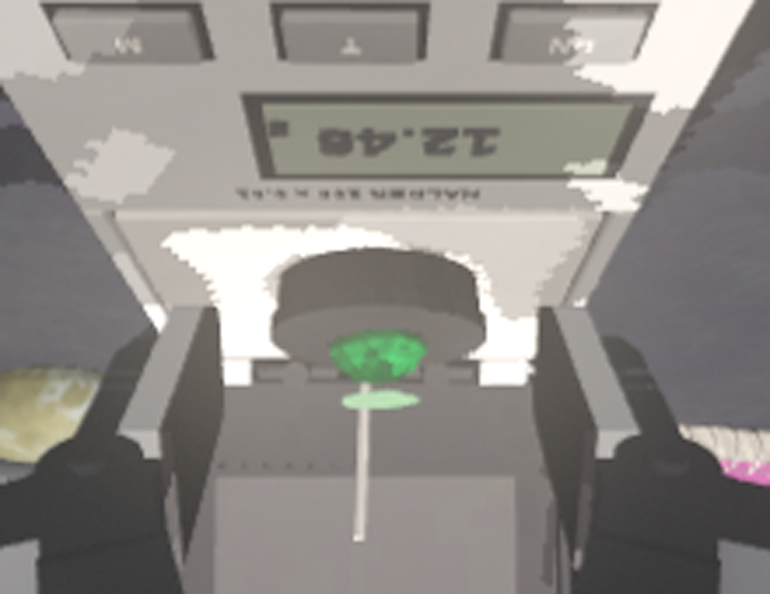

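The jar stands upright on the pan, clear of the pan's edges and free of both fingers. I'll back out along the tool axis, then go up.

Call:
carry_out(
  plan="0 0 -0.5 0 0 0;0 0 -1.5 0 0 0;0 0 -3.5 0 0 0;0 0 -6 0 0 0;0 0 -9 0 0 0;0 0 -12 0 0 0;0 0 -15 0 0 0;0 0 -18 0 0 0;0 0 -20 0 0 0;0 0 -20 0 0 0",
)

```text
time: 20.92
tool_pos: [498.7, 276.9, 172.7]
ee_rot: [1.29, 2.109, -0.493]
ft_force: [-0.4, -0.9, -0.8]
gripper_width: 49.9
```

```bash
python3 - <<'E'
from h import *
s,c=snap('wrist','w17.png'); print(s['tool_pos'],s['ft_force'],s['gripper_width'],s['time'])
im=c['image'][:220,150:370,::-1]; cv2.imwrite('pics/w17c.png',cv2.resize(im,None,fx=2.7,fy=2.7,interpolation=cv2.INTER_CUBIC))
s,c=snap('side','s17.png');im=c['image'][120:320,160:360,::-1]; cv2.imwrite('pics/s17c.png',cv2.resize(im,None,fx=3,fy=3,interpolation=cv2.INTER_CUBIC))
for px,z in (((0,0),36),): pass
E
```

```text
[498.67162165 276.92230025 172.74611491] [-0.37474718 -0.87469326 -0.76122252] 49.934671617597495 20.925
```

View pics/w17c.png

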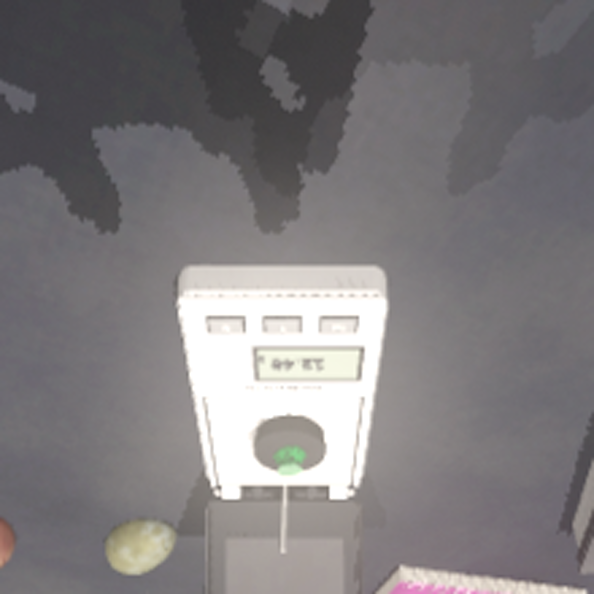

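View pics/s17c.png

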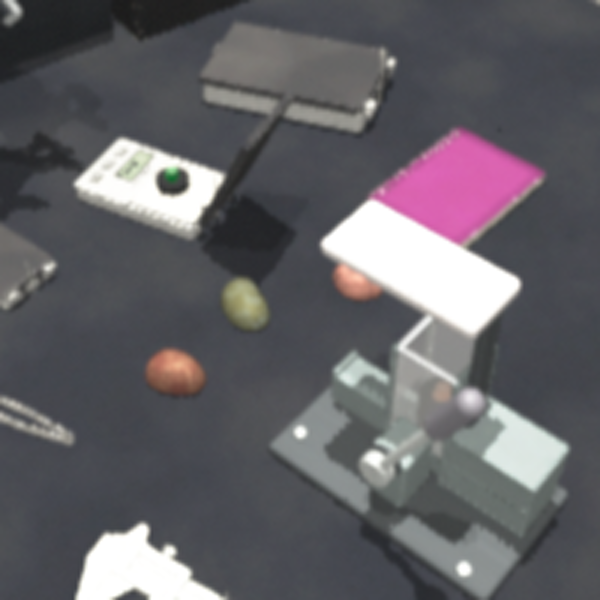

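Everything is in place: the jar is centred on the pan, the cover is open, the lever is home, the ledge is empty and the stones haven't moved. I'm handing in.

```bash
python3 -c "
from rig import ctrl; print(ctrl.finish_job())"
```

```text
the job is handed in; nothing more can be done
None
```

The job is done and handed in at about 21 s, inside the 58 s limit. One jar was fed out and it now stands upright on the pan of the open, middle-sized scale.

- **Feeding:** I pushed the lever with closed fingers until it stopped moving and the force jumped to about 15 N. Then I backed off; the side and wrist views showed the lever home, the green-stone jar on the ledge and the next jar dropped into place.
- **Grip:** My first grip on the ledge was too low, because the tilted fingertips would have touched the pan before the jar did. I lifted the jar about 10 mm, set it back on the ledge and gripped it 14 mm higher.
- **Placing:** Contact with the pan came at tool height 23.7 mm against a predicted 23.8 mm. I pressed on to 10.8 N, then opened the fingers and backed out along the tool axis.

**Last checks:** The final wrist and side pictures show the jar near the middle of the pan, the cover open, the lever home and the ledge empty. The other jars are still in the magazine. By eye the three palm stones look unmoved, and the robot is clear of everything.

**Disagreements:**
- The gripper read 29–30 mm on the 33 mm jar; it did not slip.
- My feeder and pan positions were about 2 mm off sideways in the wrist views, and I corrected for that.
- The scale's display was never seen to change from 12.46.

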